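Lift the beam with the foot pump and pack it

ROBOT

A 6-joint arm with a two-finger parallel gripper is mounted at the origin on the work surface. World frame = base frame: x ahead of the robot, y to its left, z up, the work surface at z = 0. Lengths are in m, angles in rad, forces in N, time in s.
With the tool pointing down it reaches from about 0.25 to 0.775 m from the base axis. Payload 8.9 kg.
Tool frame: the origin (TCP) lies on the mounting face of the last link; the fingertips stand 173 mm ahead of it and the grasp point (between the pads) lies 155 mm ahead of it; z points along the fingers, y is the line along which they close (so a half turn about z gives the same grasp; the last joint's range is limited). The gripper opens to 85 mm and grips with 20 to 120 N. Pads are 22 mm wide; open, the fingers measure 114 mm over their backs; the gripper's body (76 mm by 85 mm) begins 54 mm behind the grasp point. The pads swing forward as they close: fully open they stand 13 mm farther back than shut.
Start: joints at [1.019, 0.291, -0.153, 1.127, 0, 1.431], TCP at [0.211, 0.481, 0.405] pointing down, gripper open.
Joint ranges: [-2.52, 2.52], [-0.91, 1.74], [-1.3, 1.37], [-1.96, 2.02], [-1.52, 1.47], [-3.14, 3.14]. Speed limits (rad/s): [2.22, 2.22, 2.79, 3.14, 3.14, 3.14].

INTERFACE

Orientations are given as a unit quaternion [x, y, z, w].
In Python, from bench import observe, capture, get_calibration, sign_off gives the robot as it stands.
- The arm moves only by the tool drive_tool, never from a script. Its argument "rows" is a list of rows, each an object of numbers: "tx", "ty", "tz": the shift along the world's x, y, z in units of 50 mm (1.0 is 50 mm); "rx", "ry", "rz": the turn, a rotation vector about the world's x, y, z in units of 8 degrees (1.0 is 8 degrees); "jaw": the opening in per cent of the stroke, from 0 (shut) to 100 (fully open). A call has 1 to 8 rows; each row shifts and turns the commanded pose from where the row before left it; what a row does not reach is not made up. A row lasts 1/10 s, in which the tool goes at most 50 mm and 8.59 degrees, less where a joint would pass 70% of its speed; a pose out of reach is approached as far as the arm can. A call is refused whole if a number of a shift passes 1 or a number of a turn 1, either way. A call with a gripper value outside its range is refused whole. The fingers move at their own pace and stop on an object; the grip force is fixed at half the most. Time passes only in rows, so rows that do not move let the fingers close. It gives the time, the measured TCP pose, the force, the opening and the grip force at its end, in the units of the state.
- observe(): the state, without advancing time (a new reading comes with each control period).
- capture(name): name is "scene" or "top" or "wrist"; returns the picture (384x512x3 uint8, red, green, blue); there is no depth.
- get_calibration(name): a dict with "mtx" (3x3 intrinsics, pixels), "R" (3x3) and "t" (3): a world point X has camera coordinates R X + t; the wrist camera has in their place "T_tool_cam" (4x4, takes a point from camera to tool coordinates, whose origin is the TCP and whose axes are the flange's). Camera axes: x right, y down, z forward; pixel columns grow to the right and rows downward; lengths in m; the calibration is good to about 2 mm. A picture is of the moment at which its call begins: read the wrist's pose just before it. get_calibration takes no time and is no camera call.
- sign_off(): hands the job in; it is judged then, once.
The state is a dict: "time": time; "qpos": joint angles; "qd": joint speeds; "joint_efforts": joint torques, N m; "position": TCP position; "eef_rot": TCP orientation; "ft_force": force on the tool from outside, world axes, zero at the start; "ft_torque": the same for the moment, N m; "gripper_width": finger opening in m; "grasp_force": force on a finger pad.
Only numpy, scipy, OpenCV 4.12 (cv2) and the standard library are available. Lean on these libraries where they do the work, as an engineer would, in place of code of your own. Each camera call takes 0.05 s, during which the arm holds its last target. There are 200 camera calls.

TASK

Press the foot pump's pedal down to its stop to jack up the steel beam, and let the pedal come back. Then take from the tray the thickest packing timber that will go into the raised gap, lay it on the timber stack in front of the gap, pointing in under the beam, and let go of it, as hands stay out from under a load. Take hold of it again by its outer end, or push it there, and slide it home, square across under the beam, sticking out evenly on both sides and in the middle of the stack; keep the gripper off the beam and leave the other packing timbers and the hose coupling alone.

Things in the scene. Friction and masses are not known exactly. Their poses are not given: they have to be found in the camera images.
- pedal (a joint): hinge of the foot pump's spring pedal, rad: 0 up at rest, 0.30 down on its stop. The pedal hinges on a level axis along y of gap, near the beam; its free end with the tread reaches 155 mm towards the robot. Pressing at the tread takes about 8 N at first and about 15 N near the stop; the tread goes down about 48 mm in all, and 6 mm towards the robot, and springs back up when let go
- tread (a point): centre of the top of the pedal's ribbed black rubber tread (about 85 mm long by 80 mm wide), about 123 mm above the bench with the pedal up and 75 mm with it down; moves with the pedal. The tread slopes 0.15 rad, free end up, when up, and the other way when down
- girder: dark steel I-beam along y, 70 mm wide, 100 mm high, 720 mm long, on a pivot pin 560 mm to the -y side of gap; it rests on a flat jack beyond the pump, its free end over the timber stack. Origin: on its underside, centre line, straight over gap, 22 to 27 mm above gap at the start. The pump drives it up in step with the pedal, to about 48 mm after one full stroke, and the jack holds it there
- gap (a point): point on the fixed, dark plank timber stack's top, 90 mm above the bench, under the beam's centre line, mid-width of the stack. x: away from the robot, across the beam (the way in); y along the beam; z up. The flat top runs from x = -190 to +100 mm and y = -95 to +95 mm; the beam covers x = -35 to +35 mm. Gap above the stack: 22 to 27 mm high at the start, about 48 mm with the beam jacked up
- mid_pack: the packing timber that is wanted: plain red-brown wood, 200 mm long (x), 60 mm wide (y), 42 mm thick (z), 0.29 to 0.5 kg. Origin: centre of its underside. It lies flat in the tray, its length roughly along x, in any one of three places about 110 mm apart in y
- thin_pack: bystander: like mid_pack but 22 mm thick, too loose in the gap. Origin: centre of its underside
- thick_pack: bystander: like mid_pack but 60 mm thick, too thick for the gap. Origin: centre of its underside
- coupling: bystander: aluminium hose coupling standing on its face, 100 mm over its lugs, 75 mm high. Origin: centre of its underside
- tray: fixed plywood tray on the bench holding the three packing timbers, 250 mm (x) by 360 mm (y), floor 8 mm thick, rim 20 mm high over the bench, 8 mm thick. Origin: centre of its underside
Not all that is in view belongs to the job. Leave any black or white look-alike of the mid_pack alone.

How it is judged:
On the way, in this order (a step that is already met when the one before it is completed fails the run):
1. the pedal is pressed down to its stop and the beam is up (value of joint pedal above 0.28 rad and z of girder in the frame of gap above 0.045 m), for 0.2 s.
2. the middle packing timber lies flat on the stack, reaching towards the gap but not yet home, and has been let go (x of mid_pack in the frame of gap between -0.19 and -0.04 m and y of mid_pack in the frame of gap between -0.07 and 0.07 m and z of mid_pack in the frame of gap between -0.006 and 0.006 m and angle between the x axis of mid_pack and the x axis of gap, either way round below 0.5 rad and contact force between the fingers and mid_pack below 0.2 N and value of joint pedal below 0.05 rad), for 0.2 s.
At the end, for the whole second after the job is handed in: The 42 mm timber lies flat and let go on the stack under the raised beam, its middle within 20 mm of the beam's centre line and 35 mm of the stack's middle, square within 0.16 rad, at rest; the beam is still up (gap over 45 mm), the pedal back up (under 0.05 rad) (x of mid_pack in the frame of gap between -0.02 and 0.02 m and y of mid_pack in the frame of gap between -0.035 and 0.035 m and z of mid_pack in the frame of gap between -0.006 and 0.006 m and angle between the x axis of mid_pack and the x axis of gap, either way round below 0.16 rad and linear speed of mid_pack below 0.02 m/s and z of girder in the frame of gap above 0.045 m and value of joint pedal below 0.05 rad); the robot touches nothing.
It fails at once if the robot bears on the beam with more than 4 N (contact force between any of the fingers, the arm and girder above 4 N).
It fails at once if the thin or the thick packing timber or the hose coupling is moved by more than 30 mm (distance of any of thin_pack, thick_pack, coupling from where it was at the start of the episode above 0.03 m).
It also fails if it takes over 72 s, if anything falls off the work surface, if the arm or the gripper's body presses on something with over 40 N, if the wrist force passes 120 N, or if a joint passes its speed limit or range.

## Working session

There is one attempt and no reset: what is moved stays moved. The work goes in short steps, Python scripts to look and compute and a tool call to move; the robot and the scene stay as the last step left them, time stands still between calls to the robot, and variables do not carry over. Pictures are saved under pics/ and viewed, at most 10 in all, crops included, and the job is handed in when it is done.

Besides the shell and the picture viewer there is one more tool, called after "Emit:" as name([rows], argument=value, ...), one row to a line, values as JSON. drive_tool: Moves the arm, as the interface text tells. Its arguments: {"type":"object","properties":{"rows":{"type":"array"}},"required":["rows"]}

```bash
mkdir -p pics; cat > h.py <<'E'
import numpy as np, cv2
from bench import *
def save(n,f):
    im=capture(n); cv2.imwrite('pics/'+f,im[:,:,::-1]); return im
def ray(n,u,v,z):
    c=get_calibration(n); R=np.array(c['R']);t=np.array(c['t']);K=np.array(c['mtx'])
    d=R.T@np.linalg.solve(K,[u,v,1]); o=-R.T@t
    return o+d*(z-o[2])/d[2]
def proj(n,X):
    c=get_calibration(n); p=np.array(c['mtx'])@(np.array(c['R'])@np.array(X)+np.array(c['t'])); return p[:2]/p[2]
E
python3 - <<'E'
from h import *
a=save('scene','s0.png');b=save('top','t0.png')
cv2.imwrite('pics/t0b.png',cv2.resize(b[:,:,::-1],(800,600),interpolation=cv2.INTER_CUBIC))
cv2.imwrite('pics/s0b.png',cv2.resize(a[:,:,::-1],(800,600),interpolation=cv2.INTER_CUBIC))
s=observe();print(s['time'],s['position'],s['eef_rot'],s['gripper_width'])
for n in('scene','top'):
    c=get_calibration(n);R=np.array(c['R']);print(n,-R.T@np.array(c['t']),R.round(2).tolist())
E
```

```text
0.1 [0.2105097  0.48073651 0.40419762] [ 2.04958458e-01  9.78770500e-01 -5.44940106e-04 -2.02588911e-04] 0.08526692802570335
scene [ 1.02706062 -0.50020699  1.16895118] [[0.55, 0.84, 0.01], [0.71, -0.46, -0.53], [-0.44, 0.3, -0.85]]
top [ 0.37912633 -0.11550132  1.42307268] [[0.02, -1.0, -0.01], [-1.0, -0.02, -0.05], [0.05, 0.01, -1.0]]
```

View pics/t0b.png

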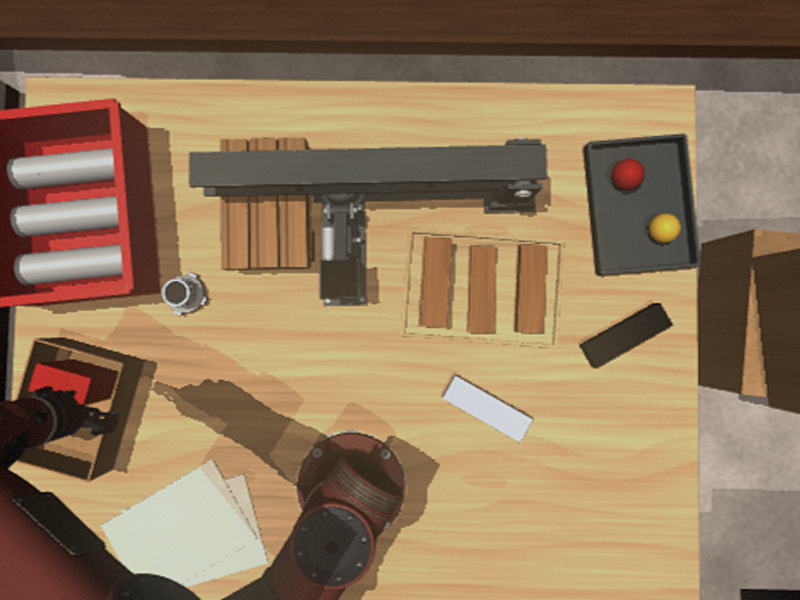

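View pics/s0b.png

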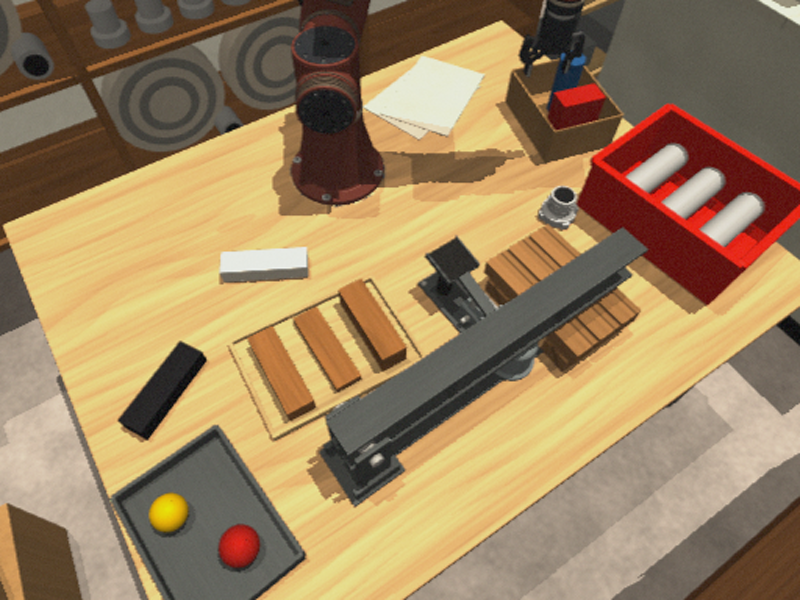

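The top view shows the timbers left to right as thick, thin and mid, with the mid one centred near (531,289) in the enlarged picture. The tread is near (343,282), the stack spans about (221,138) to (312,268), and the beam runs along rows 145 to 187. The scene view gives the same order of heights.

```bash
python3 - <<'E'
from h import *
k=1/1.5625
def T(u,v,z,n='top'):return ray(n,u*k,v*k,z).round(4)
print('mid',[T(*p,.05)for p in((518,243),(547,246),(545,333),(515,331))])
print('thin',[T(*p,.03)for p in((470,245),(496,247),(495,333),(468,332))])
print('thick',[T(*p,.068)for p in((426,237),(453,238),(449,328),(420,326))])
print('tread',[T(*p,.123)for p in((322,260),(366,262),(365,303),(321,303))])
print('stack',[T(*p,.09)for p in((221,138),(308,138),(312,267),(222,268))])
print('beam',[T(*p,.214)for p in((190,152),(190,187),(545,145),(545,178))])
print('coupl',T(184,293,.075), 'tray',[T(*p,.02) for p in((412,234),(562,243),(555,345),(404,335))])
# scene checks
print('sc mid top',[T(*p,.05,'scene')for p in((249,335),(274,330),(314,403),(292,417))])
print('sc tread',[T(*p,.123,'scene')for p in((425,250),(455,237),(480,261),(449,279))])
print('sc beam far end',[T(*p,.214,'scene')for p in((626,230),(648,247))])
print('sc stack near',[T(*p,.09,'scene')for p in((485,267),(546,228))])
E
```

```text
mid [array([ 0.5622, -0.3737,  0.05  ]), array([ 0.5563, -0.4392,  0.05  ]), array([ 0.3599, -0.4356,  0.05  ]), array([ 0.3633, -0.3683,  0.05  ])]
thin [array([ 0.5585, -0.2674,  0.03  ]), array([ 0.5548, -0.3271,  0.03  ]), array([ 0.3577, -0.3265,  0.03  ]), array([ 0.359, -0.265,  0.03 ])]
thick [array([ 0.5702, -0.1648,  0.068 ]), array([ 0.5688, -0.2252,  0.068 ]), array([ 0.3677, -0.2187,  0.068 ]), array([ 0.3711, -0.1542,  0.068 ])]
tread [array([0.5094, 0.0596, 0.123 ]), array([ 0.5066, -0.0349,  0.123 ]), array([ 0.4186, -0.0344,  0.123 ]), array([0.4171, 0.0597, 0.123 ])]
stack [array([0.7818, 0.2952, 0.09  ]), array([0.7844, 0.1013, 0.09  ]), array([0.4969, 0.0857, 0.09  ]), array([0.4917, 0.2842, 0.09  ])]
beam [array([0.7149, 0.3188, 0.214 ]), array([0.6436, 0.3165, 0.214 ]), array([ 0.7389, -0.3956,  0.214 ]), array([ 0.6719, -0.396 ,  0.214 ])]
coupl [0.4359 0.3717 0.075 ] tray [array([ 0.5834, -0.134 ,  0.02  ]), array([ 0.5677, -0.4808,  0.02  ]), array([ 0.3324, -0.4656,  0.02  ]), array([ 0.3496, -0.1191,  0.02  ])]
sc mid top [array([ 0.3595, -0.4227,  0.05  ]), array([ 0.3776, -0.3724,  0.05  ]), array([ 0.57  , -0.3814,  0.05  ]), array([ 0.572, -0.432,  0.05 ])]
sc tread [array([ 0.4205, -0.0117,  0.123 ]), array([0.4272, 0.0652, 0.123 ]), array([0.5097, 0.0719, 0.123 ]), array([ 0.5112, -0.0124,  0.123 ])]
sc beam far end [array([0.656 , 0.3237, 0.214 ]), array([0.7118, 0.3298, 0.214 ])]
sc stack near [array([0.5124, 0.0893, 0.09  ]), array([0.502 , 0.2773, 0.09  ])]
```

Emit:
drive_tool([
  {"tx": 0.43,"ty": -0.77,"jaw": 0,"rz": 0.7},
  {"tx": 0.43,"ty": -0.77,"jaw": 0,"rz": 0.7},
  {"tx": 0.43,"ty": -0.77,"jaw": 0,"rz": 0.7},
  {"tx": 0.43,"ty": -0.77,"jaw": 0,"rz": 0.7},
  {"tx": 0.43,"ty": -0.77,"jaw": 0},
  {"tx": 0.43,"ty": -0.77,"jaw": 0},
  {"tx": 0.43,"ty": -0.77,"jaw": 0},
  {"tx": 0.43,"ty": -0.77,"jaw": 0},
])

```text
schema error: expected keys tx, ty, tz, rx, ry, rz, jaw
```

Emit:
drive_tool([
  {"tx": 0.43,"ty": -0.77,"jaw": 0},
  {"tx": 0.43,"ty": -0.77,"jaw": 0},
  {"tx": 0.43,"ty": -0.77,"jaw": 0},
  {"tx": 0.43,"ty": -0.77,"jaw": 0},
  {"tz": -0.6,"jaw": 0},
  {"tz": -0.6,"jaw": 0},
  {"jaw": 0},
  {"jaw": 0},
])

```text
schema error: expected keys tx, ty, tz, rx, ry, rz, jaw
```

```bash
python3 - <<'E'
from h import *
s=observe();print(s['time'],s['position'],s['eef_rot'],s['gripper_width'],s['ft_force'])
a=save('wrist','w1.png');b=save('scene','s1.png')
c=get_calibration('wrist');print(c)
v=b[:,:,::-1][130:280,220:420]
cv2.imwrite('pics/c1.png',np.hstack([cv2.resize(a[:,:,::-1],(400,300)),cv2.resize(v,(400,300),interpolation=cv2.INTER_CUBIC)]))
E
```

```text
0.1 [0.2105097  0.48073651 0.40419762] [ 2.04958458e-01  9.78770500e-01 -5.44940106e-04 -2.02588911e-04] 0.08526692802570335 [ 0.67948857 -0.29822966 -0.44202673]
{'mtx': array([[288.50958931,   0.        , 253.07154137],
       [  0.        , 288.50958931, 193.34711009],
       [  0.        ,   0.        ,   1.        ]]), 'T_tool_cam': array([[ 2.95099180e-04, -9.60047790e-01, -2.79835941e-01,
         7.02282652e-02],
       [ 9.99999951e-01,  3.12340969e-04, -1.70210118e-05,
        -8.70013943e-04],
       [ 1.03745214e-04, -2.79835922e-01,  9.60047835e-01,
         3.01130534e-02],
       [ 0.00000000e+00,  0.00000000e+00,  0.00000000e+00,
         1.00000000e+00]])}
```

View pics/c1.png

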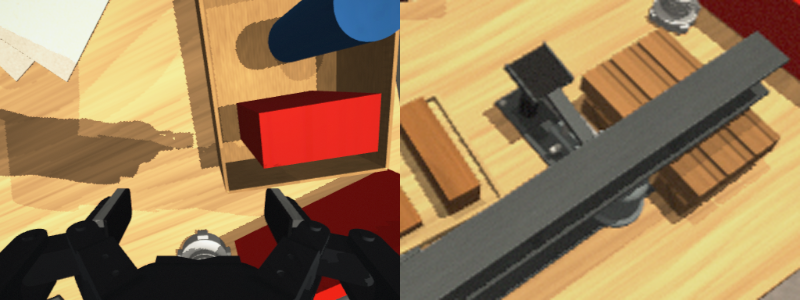

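The picture shows the arm has not moved, because every row needs all seven keys. In the right crop the tread is intact, with corners near (505,68), (545,43), (575,70) and (533,97), as I measured before.

Emit:
drive_tool([
  {"tx": 0.43,"ty": -0.77,"tz": 0,"rx": 0,"ry": 0,"rz": 0.7,"jaw": 0},
  {"tx": 0.43,"ty": -0.77,"tz": 0,"rx": 0,"ry": 0,"rz": 0.7,"jaw": 0},
  {"tx": 0.43,"ty": -0.77,"tz": 0,"rx": 0,"ry": 0,"rz": 0.7,"jaw": 0},
  {"tx": 0.43,"ty": -0.77,"tz": 0,"rx": 0,"ry": 0,"rz": 0.7,"jaw": 0},
  {"tx": 0.43,"ty": -0.77,"tz": 0,"rx": 0,"ry": 0,"rz": 0,"jaw": 0},
  {"tx": 0.43,"ty": -0.77,"tz": 0,"rx": 0,"ry": 0,"rz": 0,"jaw": 0},
  {"tx": 0.43,"ty": -0.77,"tz": 0,"rx": 0,"ry": 0,"rz": 0,"jaw": 0},
  {"tx": 0.43,"ty": -0.77,"tz": 0,"rx": 0,"ry": 0,"rz": 0,"jaw": 0},
])

```text
time: 1.0
position: [0.3831, 0.1712, 0.4048]
eef_rot: [0.011, 1.0, 0.0, 0.0]
ft_force: [0.7, 0.7, -0.1]
gripper_width: 0.0002
grasp_force: 0.0
```

Emit:
drive_tool([
  {"tx": 0.43,"ty": -0.77,"tz": 0,"rx": 0,"ry": 0,"rz": 0,"jaw": 0},
  {"tx": 0.43,"ty": -0.77,"tz": 0,"rx": 0,"ry": 0,"rz": 0,"jaw": 0},
  {"tx": 0.43,"ty": -0.77,"tz": 0,"rx": 0,"ry": 0,"rz": 0,"jaw": 0},
  {"tx": 0.43,"ty": -0.77,"tz": 0,"rx": 0,"ry": 0,"rz": 0,"jaw": 0},
  {"tx": 0,"ty": 0,"tz": -0.6,"rx": 0,"ry": 0,"rz": 0,"jaw": 0},
  {"tx": 0,"ty": 0,"tz": -0.6,"rx": 0,"ry": 0,"rz": 0,"jaw": 0},
  {"tx": 0,"ty": 0,"tz": 0,"rx": 0,"ry": 0,"rz": 0,"jaw": 0},
  {"tx": 0,"ty": 0,"tz": 0,"rx": 0,"ry": 0,"rz": 0,"jaw": 0},
])

```text
time: 1.8
position: [0.4685, 0.019, 0.3451]
eef_rot: [0.011, 1.0, 0.0, -0.0]
ft_force: [0.3, 0.4, 0.2]
gripper_width: 0.0
grasp_force: 0.0
```

```bash
python3 - <<'E'
from h import *
s=observe();print(s['time'],s['position'],s['eef_rot'],s['gripper_width'],s['ft_force'])
a=save('wrist','w2.png');b=save('scene','s2.png')
v=b[:,:,::-1][130:280,220:420]
cv2.imwrite('pics/c2.png',np.hstack([cv2.resize(a[:,:,::-1],(400,300)),cv2.resize(v,(400,300),interpolation=cv2.INTER_CUBIC)]))
E
```

```text
1.8 [0.4684978  0.01898261 0.34506901] [ 1.08488242e-02  9.99941024e-01  5.16409784e-05 -4.99137315e-04] 4.996497264381641e-05 [0.32873181 0.35577067 0.23029518]
```

View pics/c2.png

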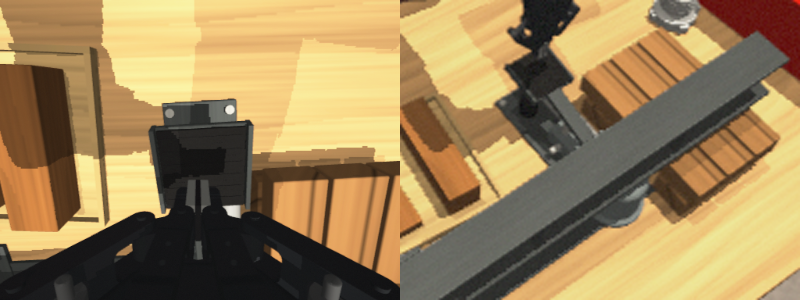

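The fingertips stand over the tread, whose middle is near (200,165) in the left crop. Pressing now.

Emit:
drive_tool([
  {"tx": -0.1,"ty": 0,"tz": -0.5,"rx": 0,"ry": 0,"rz": 0,"jaw": 0},
  {"tx": 0,"ty": 0,"tz": -0.4,"rx": 0,"ry": 0,"rz": 0,"jaw": 0},
  {"tx": 0,"ty": 0,"tz": -0.2,"rx": 0,"ry": 0,"rz": 0,"jaw": 0},
  {"tx": 0,"ty": 0,"tz": -0.2,"rx": 0,"ry": 0,"rz": 0,"jaw": 0},
  {"tx": -0.03,"ty": 0,"tz": -0.2,"rx": 0,"ry": 0,"rz": 0,"jaw": 0},
  {"tx": -0.03,"ty": 0,"tz": -0.2,"rx": 0,"ry": 0,"rz": 0,"jaw": 0},
  {"tx": -0.03,"ty": 0,"tz": -0.15,"rx": 0,"ry": 0,"rz": 0,"jaw": 0},
  {"tx": 0,"ty": 0,"tz": 0,"rx": 0,"ry": 0,"rz": 0,"jaw": 0},
])

```text
time: 2.7
position: [0.4598, 0.019, 0.2535]
eef_rot: [0.011, 1.0, -0.0, 0.001]
ft_force: [-3.6, -0.1, 11.0]
gripper_width: -0.0001
grasp_force: 5.8
```

Emit:
drive_tool([
  {"tx": 0,"ty": 0,"tz": -0.06,"rx": 0,"ry": 0,"rz": 0,"jaw": 0},
  {"tx": 0,"ty": 0,"tz": -0.06,"rx": 0,"ry": 0,"rz": 0,"jaw": 0},
  {"tx": 0,"ty": 0,"tz": 0,"rx": 0,"ry": 0,"rz": 0,"jaw": 0},
])

```text
time: 3.0
position: [0.4598, 0.019, 0.2483]
eef_rot: [0.011, 1.0, -0.0, 0.001]
ft_force: [-6.6, -0.1, 19.9]
gripper_width: -0.0
grasp_force: 10.0
```

Emit:
drive_tool([
  {"tx": 0,"ty": 0,"tz": -0.06,"rx": 0,"ry": 0,"rz": 0,"jaw": 0},
  {"tx": 0,"ty": 0,"tz": 0,"rx": 0,"ry": 0,"rz": 0,"jaw": 0},
  {"tx": 0,"ty": 0,"tz": 0,"rx": 0,"ry": 0,"rz": 0,"jaw": 0},
  {"tx": 0,"ty": 0,"tz": 0,"rx": 0,"ry": 0,"rz": 0,"jaw": 0},
])

```text
time: 3.4
position: [0.4598, 0.0191, 0.2471]
eef_rot: [0.011, 1.0, -0.0, 0.002]
ft_force: [-15.7, 1.5, 48.5]
gripper_width: 0.0001
grasp_force: 25.0
```

```bash
python3 - <<'E'
from h import *
s=observe();print(s['position'],s['ft_force'])
b=save('scene','s3.png')
v=lambda b:b[:,:,::-1][140:215,320:420]
a=cv2.imread('pics/s2.png')[:,:,::-1]
cv2.imwrite('pics/c3.png',np.hstack([cv2.resize(v(x),(400,300),interpolation=cv2.INTER_CUBIC) for x in (a,b)]))
E
```

```text
[0.45975357 0.01909128 0.24705999] [-15.68918174   1.47409779  48.47252805]
```

View pics/c3.png

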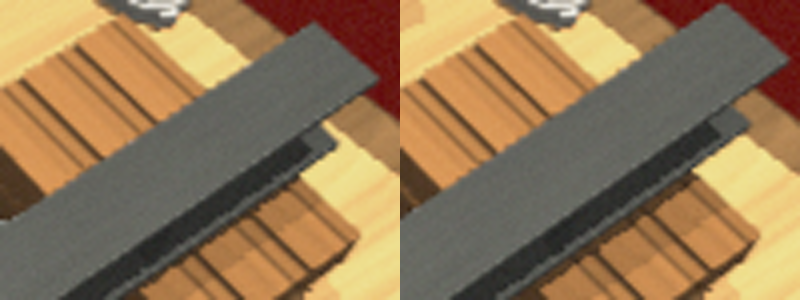

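The beam end has come up about 20 px in the right crop, and the force rose sharply at the stop. I'm letting go and moving to the mid timber.

Emit:
drive_tool([
  {"tx": 0,"ty": 0,"tz": 0.4,"rx": 0,"ry": 0,"rz": 0,"jaw": 0},
  {"tx": 0,"ty": 0,"tz": 0.8,"rx": 0,"ry": 0,"rz": 0,"jaw": 0},
  {"tx": 0,"ty": 0,"tz": 0.8,"rx": 0,"ry": 0,"rz": 0,"jaw": 0},
  {"tx": 0,"ty": -0.94,"tz": 0,"rx": 0,"ry": 0,"rz": 0,"jaw": 100},
  {"tx": 0,"ty": -0.94,"tz": 0,"rx": 0,"ry": 0,"rz": 0,"jaw": 100},
  {"tx": 0,"ty": -0.94,"tz": 0,"rx": 0,"ry": 0,"rz": 0,"jaw": 100},
  {"tx": 0,"ty": -0.94,"tz": 0,"rx": 0,"ry": 0,"rz": 0,"jaw": 100},
  {"tx": 0,"ty": -0.94,"tz": 0,"rx": 0,"ry": 0,"rz": 0,"jaw": 100},
])

```text
time: 4.25
position: [0.4594, -0.2181, 0.3447]
eef_rot: [0.011, 1.0, -0.001, 0.001]
ft_force: [1.1, -0.3, 1.6]
gripper_width: 0.0725
grasp_force: 0.0
```

Emit:
drive_tool([
  {"tx": 0,"ty": -0.94,"tz": 0,"rx": 0,"ry": 0,"rz": 0,"jaw": 100},
  {"tx": 0,"ty": -0.94,"tz": 0,"rx": 0,"ry": 0,"rz": 0,"jaw": 100},
  {"tx": 0,"ty": -0.94,"tz": 0,"rx": 0,"ry": 0,"rz": 0,"jaw": 100},
  {"tx": 0,"ty": -0.94,"tz": 0,"rx": 0,"ry": 0,"rz": 0,"jaw": 100},
  {"tx": 0,"ty": 0,"tz": -0.8,"rx": 0,"ry": 0,"rz": 0,"jaw": 100},
  {"tx": 0,"ty": 0,"tz": 0,"rx": 0,"ry": 0,"rz": 0,"jaw": 100},
  {"tx": 0,"ty": 0,"tz": 0,"rx": 0,"ry": 0,"rz": 0,"jaw": 100},
])

```text
time: 4.95
position: [0.4591, -0.4035, 0.3037]
eef_rot: [0.011, 1.0, 0.001, -0.0]
ft_force: [0.5, 0.3, 0.1]
gripper_width: 0.0857
grasp_force: 0.0
```

```bash
python3 - <<'E'
from h import *
s=observe();print(s['position'],s['eef_rot'],s['ft_force'])
a=save('wrist','w4.png');b=save('scene','s4.png')
cv2.imwrite('pics/c4.png',np.hstack([cv2.resize(a[:,:,::-1],(480,360)),cv2.resize(b[:,:,::-1][130:250,260:366],(318,360),interpolation=cv2.INTER_CUBIC)]))
E
```

```text
[ 0.45912573 -0.40353597  0.30374167] [ 1.07071535e-02  9.99942428e-01  5.75580617e-04 -4.08147289e-04] [0.4758455  0.2508887  0.09998164]
```

View pics/c4.png

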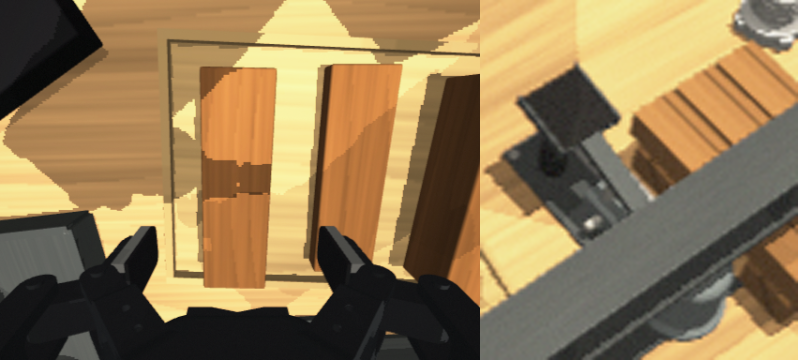

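In the left crop the wanted timber has its corners near (200,68), (277,68), (265,288) and (204,286). It sits left of the jaw's centre, so the jaw has to shift toward -y. In the right crop the pedal is back up. I'll check the thickness by size and then the offset.

```bash
python3 - <<'E'
from h import *
from scipy.spatial.transform import Rotation as Ro
p=np.array([ 0.4591,-0.4035,0.3037]);R=Ro.from_quat([ 1.07e-02,9.9994e-01,5.8e-04,-4.1e-04]).as_matrix()
c=get_calibration('wrist');K=c['mtx'];T=c['T_tool_cam']
o=p+R@T[:3,3]
def W(u,v,z):
    d=R@T[:3,:3]@np.linalg.solve(K,[u*512/480,v*512/480,1]);return o+d*(z-o[2])/d[2]
for nm,q in(('A',((200,68),(277,68),(265,288),(204,286))),('B',((330,66),(402,66),(374,270),(317,270)))):
  for z in(.03,.05,.068):
    P=[W(*x,z) for x in q]; print(nm,z,'w',np.linalg.norm(P[0]-P[1]).round(4),np.linalg.norm(P[3]-P[2]).round(4),'L',np.linalg.norm(P[0]-P[3]).round(4),'c',np.mean(P,0).round(4),'yaw',np.arctan2(*((P[2]+P[3]-P[0]-P[1])[[1,0]])).round(3))
E
```

```text
A 0.03 w 0.0644 0.0646 L 0.2139 c [ 0.4681 -0.4054  0.03  ] yaw -0.039
A 0.05 w 0.0591 0.0593 L 0.1964 c [ 0.4616 -0.4052  0.05  ] yaw -0.039
A 0.068 w 0.0544 0.0545 L 0.1806 c [ 0.4557 -0.4051  0.068 ] yaw -0.039
B 0.03 w 0.0602 0.0592 L 0.1961 c [ 0.4594 -0.2944  0.03  ] yaw 0.003
B 0.05 w 0.0552 0.0543 L 0.18 c [ 0.4536 -0.3033  0.05  ] yaw 0.003
B 0.068 w 0.0508 0.0499 L 0.1655 c [ 0.4483 -0.3113  0.068 ] yaw 0.003
```

The sizes match the 42 mm timber (59 x 196 mm). Grasping.

Emit:
drive_tool([
  {"tx": 0.04,"ty": -0.04,"tz": -0.7,"rx": 0,"ry": 0,"rz": -0.1,"jaw": 100},
  {"tx": 0,"ty": 0,"tz": -0.7,"rx": 0,"ry": 0,"rz": 0,"jaw": 100},
  {"tx": 0,"ty": 0,"tz": -0.6,"rx": 0,"ry": 0,"rz": 0,"jaw": 100},
  {"tx": 0,"ty": 0,"tz": -0.33,"rx": 0,"ry": 0,"rz": 0,"jaw": 100},
  {"tx": 0,"ty": 0,"tz": 0,"rx": 0,"ry": 0,"rz": 0,"jaw": 0},
  {"tx": 0,"ty": 0,"tz": 0,"rx": 0,"ry": 0,"rz": 0,"jaw": 0},
  {"tx": 0,"ty": 0,"tz": 0,"rx": 0,"ry": 0,"rz": 0,"jaw": 0},
  {"tx": 0,"ty": 0,"tz": 0,"rx": 0,"ry": 0,"rz": 0,"jaw": 0},
])

```text
time: 5.85
position: [0.4618, -0.4064, 0.1887]
eef_rot: [0.018, 1.0, -0.001, 0.001]
ft_force: [-0.0, 2.5, 6.7]
gripper_width: 0.0591
grasp_force: 67.6
```

Emit:
drive_tool([
  {"tx": 0,"ty": 0,"tz": 0.4,"rx": 0,"ry": 0,"rz": 0,"jaw": 0},
  {"tx": 0,"ty": 0,"tz": 0.8,"rx": 0,"ry": 0,"rz": 0,"jaw": 0},
  {"tx": 0,"ty": 0,"tz": 0.8,"rx": 0,"ry": 0,"rz": 0,"jaw": 0},
  {"tx": 0,"ty": 0,"tz": 0.8,"rx": 0,"ry": 0,"rz": 0,"jaw": 0},
  {"tx": 0,"ty": 0,"tz": 0.6,"rx": 0,"ry": 0,"rz": 0,"jaw": 0},
  {"tx": 0,"ty": 0.4,"tz": 0,"rx": 0,"ry": 0,"rz": 0,"jaw": 0},
  {"tx": 0,"ty": 0.8,"tz": 0,"rx": 0,"ry": 0,"rz": 0,"jaw": 0},
  {"tx": 0,"ty": 0.8,"tz": 0,"rx": 0,"ry": 0,"rz": 0,"jaw": 0},
])

```text
time: 6.65
position: [0.4608, -0.3053, 0.3574]
eef_rot: [0.019, 1.0, -0.0, 0.0]
ft_force: [0.7, 1.6, -3.5]
gripper_width: 0.059
grasp_force: 66.6
```

Emit:
drive_tool([
  {"tx": 0,"ty": 0.8,"tz": 0,"rx": 0,"ry": 0,"rz": 0,"jaw": 0},
  {"tx": 0,"ty": 0.8,"tz": 0,"rx": 0,"ry": 0,"rz": 0,"jaw": 0},
  {"tx": 0,"ty": 0.8,"tz": 0,"rx": 0,"ry": 0,"rz": 0,"jaw": 0},
  {"tx": 0,"ty": 0.8,"tz": 0,"rx": 0,"ry": 0,"rz": 0,"jaw": 0},
  {"tx": 0,"ty": 0.8,"tz": 0,"rx": 0,"ry": 0,"rz": 0,"jaw": 0},
  {"tx": 0,"ty": 0.8,"tz": 0,"rx": 0,"ry": 0,"rz": 0,"jaw": 0},
  {"tx": 0,"ty": 0.8,"tz": 0,"rx": 0,"ry": 0,"rz": 0.25,"jaw": 0},
  {"tx": 0,"ty": 0.8,"tz": 0,"rx": 0,"ry": 0,"rz": 0.28,"jaw": 0},
])

```text
time: 7.45
position: [0.4607, 0.0155, 0.3575]
eef_rot: [-0.02, 1.0, -0.0, 0.001]
ft_force: [1.6, 0.2, -3.8]
gripper_width: 0.0591
grasp_force: 66.6
```

Emit:
drive_tool([
  {"tx": 0.4,"ty": 0.8,"tz": 0,"rx": 0,"ry": 0,"rz": 0,"jaw": 0},
  {"tx": 0.4,"ty": 0.8,"tz": 0,"rx": 0,"ry": 0,"rz": 0,"jaw": 0},
  {"tx": 0.4,"ty": 0.8,"tz": 0,"rx": 0,"ry": 0,"rz": 0,"jaw": 0},
  {"tx": 0.2,"ty": 0.8,"tz": 0,"rx": 0,"ry": 0,"rz": 0,"jaw": 0},
  {"tx": 0,"ty": 0.27,"tz": 0,"rx": 0,"ry": 0,"rz": 0,"jaw": 0},
  {"tx": 0,"ty": 0,"tz": 0,"rx": 0,"ry": 0,"rz": 0,"jaw": 0},
  {"tx": 0,"ty": 0,"tz": 0,"rx": 0,"ry": 0,"rz": 0,"jaw": 0},
])

```text
time: 8.15
position: [0.5307, 0.187, 0.3569]
eef_rot: [-0.019, 1.0, -0.0, -0.0]
ft_force: [0.3, -0.7, -3.6]
gripper_width: 0.0591
grasp_force: 66.8
```

```bash
python3 - <<'E'
from h import *
s=observe();print(s['position'],s['eef_rot'],s['ft_force'],s['gripper_width'])
a=save('wrist','w5.png');b=save('scene','s5.png')
cv2.imwrite('pics/c5.png',np.hstack([cv2.resize(a[:,:,::-1],(400,300)),cv2.resize(b[:,:,::-1][100:250,260:460],(400,300),interpolation=cv2.INTER_CUBIC)]))
E
```

```text
[0.53068405 0.18704285 0.35689401] [-1.93462850e-02  9.99812790e-01 -3.05517461e-04 -1.16601204e-04] [ 0.25681771 -0.66099592 -3.64292435] 0.05907559116891385
```

View pics/c5.png

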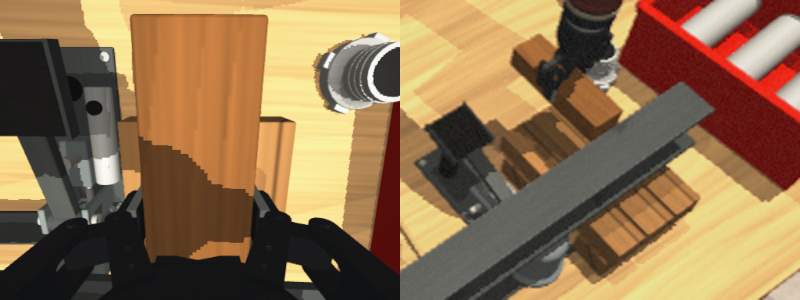

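The timber hangs level and clear of the beam. The stack's near edge runs from (120,120) to (296,120) in the left crop, and I'm checking its middle.

```bash
python3 - <<'E'
from h import *
from scipy.spatial.transform import Rotation as Ro
p=np.array([0.5307,0.187,0.3569]);R=Ro.from_quat([-1.93e-02,9.998e-01,-3e-4,-1e-4]).as_matrix()
c=get_calibration('wrist');K=c['mtx'];T=c['T_tool_cam'];o=p+R@T[:3,3]
def W(u,v,z):
    d=R@T[:3,:3]@np.linalg.solve(K,[u*1.28,v*1.28,1]);return (o+d*(z-o[2])/d[2]).round(4)
print(W(120,120,.09),W(296,120,.09)); print(W(132,15,.218),W(268,15,.218),W(148,260,.218),W(250,260,.218))
E
```

```text
[0.4982 0.1026 0.09  ] [0.491  0.2876 0.09  ]
[0.4323 0.1538 0.218 ] [0.4301 0.2119 0.218 ] [0.5593 0.1578 0.218 ] [0.5569 0.2174 0.218 ]
```

Emit:
drive_tool([
  {"tx": 0,"ty": 0.1,"tz": -0.6,"rx": 0,"ry": 0,"rz": 0,"jaw": 0},
  {"tx": 0,"ty": 0,"tz": -0.6,"rx": 0,"ry": 0,"rz": 0,"jaw": 0},
  {"tx": 0,"ty": 0,"tz": -0.35,"rx": 0,"ry": 0,"rz": 0,"jaw": 0},
  {"tx": 0,"ty": 0,"tz": -0.05,"rx": 0,"ry": 0,"rz": 0,"jaw": 0},
  {"tx": 0,"ty": 0,"tz": -0.05,"rx": 0,"ry": 0,"rz": 0,"jaw": 0},
  {"tx": 0,"ty": 0,"tz": 0,"rx": 0,"ry": 0,"rz": 0,"jaw": 0},
])

```text
time: 8.85
position: [0.5316, 0.192, 0.2751]
eef_rot: [-0.019, 1.0, 0.0, 0.001]
ft_force: [0.8, 0.4, -3.6]
gripper_width: 0.0593
grasp_force: 66.7
```

Emit:
drive_tool([
  {"tx": 0,"ty": 0,"tz": -0.05,"rx": 0,"ry": 0,"rz": 0,"jaw": 0},
  {"tx": 0,"ty": 0,"tz": -0.03,"rx": 0,"ry": 0,"rz": 0,"jaw": 0},
  {"tx": 0,"ty": 0,"tz": 0,"rx": 0,"ry": 0,"rz": 0,"jaw": 0},
])

```text
time: 9.15
position: [0.5314, 0.1924, 0.2707]
eef_rot: [-0.019, 1.0, 0.0, 0.001]
ft_force: [0.2, -0.0, -1.3]
gripper_width: 0.0593
grasp_force: 66.9
```

Contact has started, so I'm letting go.

Emit:
drive_tool([
  {"tx": 0,"ty": 0,"tz": -0.02,"rx": 0,"ry": 0,"rz": 0,"jaw": 0},
  {"tx": 0,"ty": 0,"tz": 0,"rx": 0,"ry": 0,"rz": 0,"jaw": 100},
  {"tx": 0,"ty": 0,"tz": 0,"rx": 0,"ry": 0,"rz": 0,"jaw": 100},
  {"tx": 0,"ty": 0,"tz": 0,"rx": 0,"ry": 0,"rz": 0,"jaw": 100},
  {"tx": 0,"ty": 0,"tz": 0,"rx": 0,"ry": 0,"rz": 0,"jaw": 100},
  {"tx": 0,"ty": 0,"tz": 0,"rx": 0,"ry": 0,"rz": 0,"jaw": 100},
])

```text
time: 9.75
position: [0.5311, 0.1924, 0.2692]
eef_rot: [-0.019, 1.0, 0.0, -0.0]
ft_force: [-0.8, -0.3, 0.2]
gripper_width: 0.0858
grasp_force: 0.0
```

Emit:
drive_tool([
  {"tx": 0,"ty": 0,"tz": 0.8,"rx": 0,"ry": 0,"rz": 0,"jaw": 100},
  {"tx": 0,"ty": 0,"tz": 0.6,"rx": 0,"ry": 0,"rz": 0,"jaw": 100},
  {"tx": -0.9,"ty": -0.03,"tz": 0,"rx": 0,"ry": 0,"rz": 0,"jaw": 100},
  {"tx": -0.9,"ty": -0.03,"tz": 0,"rx": 0,"ry": 0,"rz": 0,"jaw": 100},
  {"tx": 0,"ty": 0,"tz": 0,"rx": 0,"ry": 0,"rz": 0,"jaw": 100},
  {"tx": 0,"ty": 0,"tz": 0,"rx": 0,"ry": 0,"rz": 0,"jaw": 100},
])

```text
time: 10.35
position: [0.4406, 0.1895, 0.3396]
eef_rot: [-0.019, 1.0, 0.0, 0.0]
ft_force: [0.6, -0.2, -0.1]
gripper_width: 0.0856
grasp_force: 0.0
```

```bash
python3 - <<'E'
from h import *
s=observe();print(s['time'],s['position'],s['eef_rot'],s['ft_force'],s['gripper_width'])
a=save('wrist','w6.png');b=save('top','t6.png')
cv2.imwrite('pics/c6.png',np.hstack([cv2.resize(a[:,:,::-1],(400,300)),cv2.resize(b[:,:,::-1][60:210,100:300],(400,300),interpolation=cv2.INTER_CUBIC)]))
E
```

```text
10.35 [0.44056451 0.1894787  0.33956862] [-1.93613852e-02  9.99812491e-01  7.03105492e-05  3.38256041e-04] [ 0.58610255 -0.22448261 -0.12155415] 0.08559653117707959
```

View pics/c6.png

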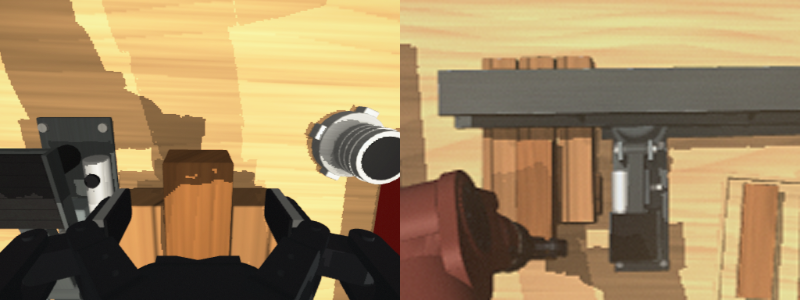

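In the left crop the timber lies flat on the stack. Its outer end's top edge runs from (165,163) to (233,163), centred between the fingers.

```bash
python3 - <<'E'
from h import *
from scipy.spatial.transform import Rotation as Ro
p=np.array([0.4406,0.1895,0.3396]);R=Ro.from_quat([-1.936e-02,9.998e-01,7e-5,3e-4]).as_matrix()
c=get_calibration('wrist');K=c['mtx'];T=c['T_tool_cam'];o=p+R@T[:3,3]
def W(u,v,z):
    d=R@T[:3,:3]@np.linalg.solve(K,[u*1.28,v*1.28,1]);return (o+d*(z-o[2])/d[2]).round(4)
print('end',W(165,163,.132),W(233,163,.132),W(164,255,.132),W(232,255,.132),'stack near',W(129,192,.09))
# beam near/far edges now and stack far edge, top view
q=lambda u,v,z:ray('top',100+(u-400)/2,60+v/2,z).round(4)
print('beam',q(440,70,.238),q(440,116,.238),'stack far',q(484,58,.09),q(593,57,.09))
E
```

```text
end [0.4332 0.1608 0.132 ] [0.431  0.2174 0.132 ] [0.5256 0.1597 0.132 ] [0.5231 0.2241 0.132 ] stack near [0.4826 0.1164 0.09  ]
beam [0.7153 0.3154 0.238 ] [0.6435 0.313  0.238 ] stack far [0.7794 0.2931 0.09  ] [0.7837 0.1034 0.09  ]
```

Emit:
drive_tool([
  {"tx": 0,"ty": 0,"tz": -0.6,"rx": 0,"ry": 0,"rz": 0,"jaw": 100},
  {"tx": 0,"ty": 0,"tz": -0.5,"rx": 0,"ry": 0,"rz": 0,"jaw": 100},
  {"tx": 0,"ty": 0,"tz": -0.28,"rx": 0,"ry": 0,"rz": 0,"jaw": 100},
  {"tx": 0,"ty": 0,"tz": 0,"rx": 0,"ry": 0,"rz": 0,"jaw": 0},
  {"tx": 0,"ty": 0,"tz": 0,"rx": 0,"ry": 0,"rz": 0,"jaw": 0},
  {"tx": 0,"ty": 0,"tz": 0,"rx": 0,"ry": 0,"rz": 0,"jaw": 0},
  {"tx": 0,"ty": 0,"tz": 0,"rx": 0,"ry": 0,"rz": 0,"jaw": 0},
])

```text
time: 11.15
position: [0.4416, 0.1895, 0.2708]
eef_rot: [-0.019, 1.0, 0.0, 0.001]
ft_force: [0.8, -0.5, -2.7]
gripper_width: 0.0595
grasp_force: 66.2
```

Emit:
drive_tool([
  {"tx": 0.2,"ty": 0.01,"tz": 0,"rx": 0,"ry": 0,"rz": 0,"jaw": 0},
  {"tx": 0.35,"ty": 0.01,"tz": 0,"rx": 0,"ry": 0,"rz": 0,"jaw": 0},
  {"tx": 0.35,"ty": 0.01,"tz": 0,"rx": 0,"ry": 0,"rz": 0,"jaw": 0},
  {"tx": 0.35,"ty": 0.01,"tz": 0,"rx": 0,"ry": 0,"rz": 0,"jaw": 0},
  {"tx": 0.25,"ty": 0.01,"tz": 0,"rx": 0,"ry": 0,"rz": 0,"jaw": 0},
])

```text
time: 11.65
position: [0.5171, 0.1919, 0.2706]
eef_rot: [-0.019, 1.0, 0.0, 0.0]
ft_force: [-7.3, -0.4, 6.2]
gripper_width: 0.0592
grasp_force: 67.0
```

Emit:
drive_tool([
  {"tx": 0.35,"ty": 0.01,"tz": 0,"rx": 0,"ry": 0,"rz": 0,"jaw": 0},
  {"tx": 0.35,"ty": 0.01,"tz": 0,"rx": 0,"ry": 0,"rz": 0,"jaw": 0},
  {"tx": 0.35,"ty": 0.01,"tz": 0,"rx": 0,"ry": 0,"rz": 0,"jaw": 0},
  {"tx": 0.25,"ty": 0.01,"tz": 0,"rx": 0,"ry": 0,"rz": 0,"jaw": 0},
  {"tx": 0.2,"ty": 0.01,"tz": 0,"rx": 0,"ry": 0,"rz": 0,"jaw": 0},
  {"tx": 0,"ty": 0,"tz": 0,"rx": 0,"ry": 0,"rz": 0,"jaw": 0},
])

```text
time: 12.25
position: [0.5925, 0.1944, 0.2706]
eef_rot: [-0.019, 1.0, 0.0, 0.001]
ft_force: [3.0, 0.3, -1.1]
gripper_width: 0.0595
grasp_force: 66.5
```

Emit:
drive_tool([
  {"tx": 0,"ty": 0,"tz": 0,"rx": 0,"ry": 0,"rz": 0,"jaw": 100},
  {"tx": 0,"ty": 0,"tz": 0,"rx": 0,"ry": 0,"rz": 0,"jaw": 100},
  {"tx": 0,"ty": 0,"tz": 0,"rx": 0,"ry": 0,"rz": 0,"jaw": 100},
  {"tx": 0,"ty": 0,"tz": 0,"rx": 0,"ry": 0,"rz": 0,"jaw": 100},
  {"tx": -0.7,"ty": -0.03,"tz": 0,"rx": 0,"ry": 0,"rz": 0,"jaw": 100},
  {"tx": -0.9,"ty": -0.04,"tz": 0.2,"rx": 0,"ry": 0,"rz": 0,"jaw": 100},
  {"tx": -0.6,"ty": 0,"tz": 0.7,"rx": 0,"ry": 0,"rz": 0,"jaw": 100},
  {"tx": -0.6,"ty": 0,"tz": 0.7,"rx": 0,"ry": 0,"rz": 0,"jaw": 100},
])

```text
time: 13.05
position: [0.449, 0.1907, 0.3505]
eef_rot: [-0.019, 1.0, -0.0, -0.001]
ft_force: [0.6, 0.0, 0.4]
gripper_width: 0.0856
grasp_force: 0.0
```

Emit:
drive_tool([
  {"tx": 0,"ty": 0,"tz": 0.8,"rx": 0,"ry": 0,"rz": 0,"jaw": 100},
  {"tx": 0,"ty": 0,"tz": 0,"rx": 0,"ry": 0,"rz": 0,"jaw": 100},
  {"tx": 0,"ty": 0,"tz": 0,"rx": 0,"ry": 0,"rz": 0,"jaw": 100},
])

```text
time: 13.35
position: [0.4513, 0.191, 0.3911]
eef_rot: [-0.019, 1.0, 0.0, 0.001]
ft_force: [0.7, -0.0, 0.4]
gripper_width: 0.0853
grasp_force: 0.0
```

```bash
python3 - <<'E'
from h import *
s=observe();print(s['time'],s['position'],s['ft_force'],s['gripper_width'])
a=save('scene','s7.png');b=save('top','t7.png')
f=lambda x,y0,x0:cv2.resize(x[:,:,::-1][y0:y0+150,x0:x0+133],(399,450),interpolation=cv2.INTER_CUBIC)
cv2.imwrite('pics/c7.png',np.hstack([f(b,60,120),f(a,110,290)]))
E
```

```text
13.35 [0.45125765 0.19103258 0.39112494] [ 0.6844369  -0.03995321  0.41495331] 0.08529550703793597
```

View pics/c7.png

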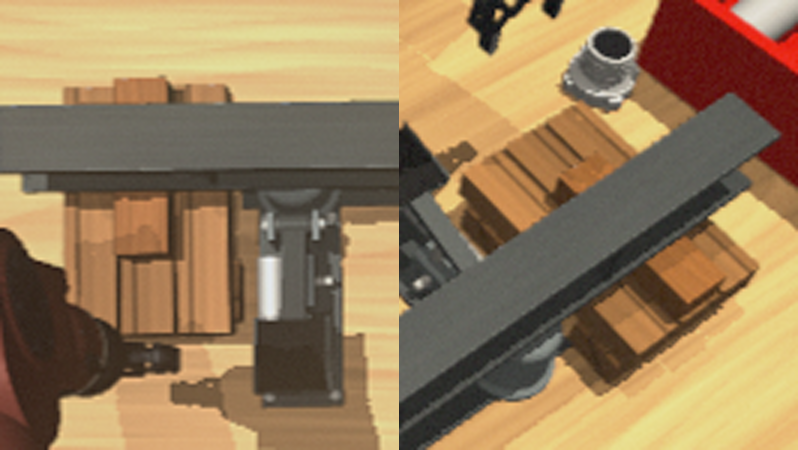

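The timber sticks out on both sides of the raised beam. In the top crop its far end is at (114–167, 78) and its near end at (115–168, 255), with the pedal back up. One last check of its position.

```bash
python3 - <<'E'
from h import *
q=lambda u,v,z:ray('top',120+u/3,60+v/3,z).round(4)
print([q(u,v,.132) for u,v in((114,78),(167,78),(115,255),(168,255))],'stack',q(64,88,.09),q(230,88,.09),q(234,334,.09),'beam',q(140,104,.238),q(140,172,.238))
E
```

```text
[array([0.7778, 0.2265, 0.132 ]), array([0.7786, 0.1669, 0.132 ]), array([0.5779, 0.2198, 0.132 ]), array([0.5787, 0.1606, 0.132 ])] stack [0.7782 0.2954 0.09  ] [0.7808 0.1028 0.09  ] [0.4953 0.0915 0.09  ] beam [0.7183 0.1709 0.238 ] [0.6476 0.169  0.238 ]
```

The timber's centre is about 4 mm from the beam's centre line, and it is square and centred on the stack. Handing in.

```bash
python3 -c "
from bench import *
print(sign_off())"
```

```text
the job is handed in; nothing more can be done
None
```

The job is handed in, with no verdict returned: the pedal was pressed to its stop and came back, the beam is up, and the 42 mm timber lies let go under it, about 4 mm off the centre line, square and mid-stack by my camera measurement.

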